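# Slide the graphite plate home under its drag spring

### The arm

A 6-joint arm with a two-finger parallel gripper is mounted at the origin on the work surface. World frame = base frame: x ahead of the robot, y to its left, z up, the work surface at z = 0. Lengths are in mm, angles in rad, forces in N, time in s.
With the tool pointing down it reaches from about 350 to 875 mm from the base axis. Payload 4.2 kg.
Tool frame: the origin (TCP) lies at the very end of the fingers, on their centre line; the grasp point (between the pads) lies 19 mm behind it (arm.grip_point_offset is the distance from the TCP to the grasp point, in mm); z points along the fingers, y is the direction in which the jaws open and shut (so a half turn about z gives the same grasp; the last joint's range is limited). The gripper opens to 85 mm and grips with 20 to 120 N. Pads are 22 mm wide; open, the fingers measure 114 mm over their backs; the gripper's body (76 mm by 85 mm) begins 54 mm behind the grasp point. The pads swing forward as they close: fully open they stand 13 mm farther back than shut.
Start: joints at [-0.852, 0.385, 0.008, 0, -1.194, -0.259], TCP at [277.367, -560.06, 231.312] pointing down, gripper open.
Joint ranges: [-3.14, 3.14], [-1.21, 2.06], [-1.07, 1.41], [-3.16, 2.05], [-2.99, -0.16], [-3.1, 3.1]. Speed limits (rad/s): [2.79, 2.79, 3.14, 3.14, 3.14, 3.14].

### API

Orientations are given as a unit quaternion [x, y, z, w].
In Python, from bench import arm gives the robot as it stands.
- The arm moves only by the tool drive_tool, never from a script. Its argument "steps" is a list of rows, each a list of 5 numbers: the shift along the tool's x, y, z in m, then the turn about the tool's z in degrees, then the finger opening in m, from 0 to 0.0854. A call has 1 to 20 rows; each row shifts and turns the commanded pose from where the row before left it, along the tool's axes as they then stand; what a row does not reach is not made up. A row lasts 1/10 s, in which the tool goes at most 50 mm and 8.59 degrees, less where a joint would pass 70% of its speed; a pose out of reach is approached as far as the arm can. A call is refused whole if a number of a shift passes 0.05 or a number of a turn 8.59, either way. A call with a gripper value outside its range is refused whole. The fingers move at their own pace and stop on an object; the grip force is fixed at half the most. Time passes only in rows, so rows that do not move let the fingers close. It gives the time, the measured TCP pose, the force and the opening at its end, in the units of the state.
- arm.read_state(): the state, without advancing time (a new reading comes with each control period).
- arm.get_image(name): name is "scene" or "top" or "wrist"; returns (picture, depth): 384x512x3 uint8, blue, green, red; 384x512 float32, mm along the optical axis (not along the pixel's ray), 0 where there is no reading.
- arm.camera_params(name): a dict with "K" (3x3 intrinsics, pixels), "world_to_cam" (4x4, takes a point from world to camera coordinates); the wrist camera has in their place "mount" (4x4, takes a point from camera to tool coordinates, whose origin is the TCP and whose axes are the flange's). Camera axes: x right, y up, looking along -z (the intrinsics and any distortion apply to the point x, -y, -z); pixel columns grow to the right and rows downward; lengths in mm; the calibration is good to about 2 mm. A picture is of the moment at which its call begins: read the wrist's pose just before it. camera_params takes no time and is no camera call.
- arm.job_done(): hands the job in, once; it reports no verdict.
The state is a dict: "clock": time; "joints": joint angles; "joint_vel": joint speeds; "joint_efforts": joint torques, N m; "position": TCP position; "ee_rot": TCP orientation; "contact_force": force on the tool from outside, world axes, zero at the start; "wrist_torque": the same for the moment, N m; "gripper_width": finger opening in mm.
Only numpy, scipy, OpenCV 4.12 (cv2) and the standard library are available. Lean on these libraries where they do the work, as an engineer would, in place of code of your own. Each camera call takes 0.05 s, during which the arm holds its last target.

### The job

Put the black graphite plate back in its dock without grasping or lifting it: with the closed fingertips press its rear pad down hard against the sprung bed, and while keeping it pressed slide it forward under the red bridge and the brass drag spring until it is fully home against the yellow end stop. Then let go and leave it there, held down by the bridge and the spring, without disturbing the other things on the bench.

Things in the scene. Friction and masses are not known exactly. Their poses are not given: they have to be found in the camera images.
- dock: Aluminium dock fixed to the bench, a straight track 300 mm long, 116 mm wide. Origin at bench level on the track's centre line, below the near face of the red bridge bar. +x is the sliding direction (from the open end to the yellow stop), +y to the left of that, z up. Guide rails: inner faces 37 mm either side of the centre line, tops 38 mm above the bench.
- plate: Loose black graphite plate 130 mm long (x), 70 wide, 14 thick, about 0.25 kg, flat on the sprung bed between the rails, its x along the dock's x. Origin: centre of its underside, 30 mm above the bench at the start; its top (44 mm) is then 5 mm too high to pass the bridge. A wooden ridge (60 mm wide, 10 high) crosses its top from x = -12 mm to 0, for the fingertips to push forward against.
- press_pad (a point): On the plate's top face, middle of the lighter grey rear pad behind the ridge: plate x = -34 mm, y = 0, 14 mm above the underside. The free pad runs from the ridge's rear face (22 mm ahead of this point) to the plate's rear edge (31 mm behind it). Plate axes.
- front_edge (a point): Middle of the top of the plate's front edge (plate x = +65 mm). Fully home it touches the yellow stop, dock x = 50 mm. Same axes as the plate.
- lip (a point): Lower near edge of the red bridge bar, on the centre line, 39 mm above the bench; dock axes, dock x = 0. The bar is 14 mm deep along x, its top 55 mm above the bench (screw heads 62 mm), 118 mm wide with its posts. Square-cut: a plate that is not pressed down simply butts against it.
- stop (a point): Point on the face of the yellow end stop (dock x = 50 mm), on the centre line, 39 mm above the bench; dock axes. The stop's top is 50 mm above the bench.
- bed (a joint): Depth in m to which the level, sprung steel bed under the plate is pressed: 0 up (start), 0.010 at its bottom stop. Pressing takes about 6 N to start, 9 N at 5 mm (level with the bridge's underside), 12 N at 10 mm; sliding at 7 to 8 mm is good. Let go at home, the plate rises against the bridge and the bed stays about 5 mm down.
- drag_spring (a joint): Lift in rad of the brass leaf (30 mm wide) that slopes down towards the stop from behind the bridge bar: 0 hanging free, about 0.15 to 0.2 with the plate under it. It meets the plate 30 to 40 mm inside the bridge and bears on it with about 3 N.
- mandrel_red: Bystander: steel mandrel 145 mm long with a red bead, beside the dock; leave alone.
- paddle: Bystander: small graphite paddle with a wooden handle, 185 mm long, beside the dock; leave alone.
- bead_cup: Bystander: white bowl 60 mm across, 45 mm high, beyond the dock; leave alone.
- release_jar: Bystander: jar with a blue lid, 85 mm high; leave alone.
- firebrick: Bystander: small reddish brick 115 x 65 x 40 mm; leave alone.
- reamer: Bystander: hand tool with a handle, lying on the bench; leave alone.
- mug: Bystander: blue mug 85 mm high; leave alone.
There are look-alikes about, which are no part of the job. Leave any green, pink or turquoise look-alike of the plate alone.

How it is judged (in metres and radians):
On the way, in this order (a step that is already met when the one before it is completed fails the run):
1. the plate, pressed down by the fingertips, has its front edge under the bridge (x of front_edge in the frame of dock above 0.003 m and z of front_edge in the frame of dock below 0.0405 m and contact force between the fingers and plate above 4 N), for 0.05 s.
2. the plate is home against the stop, under the lifted drag spring (x of front_edge in the frame of dock above 0.046 m and value of joint drag_spring above 0.05 rad), for 0.1 s.
At the end, for the whole second after the job is handed in: The plate's front edge is within 4 mm of the yellow stop, the plate lies flat (within 0.05 rad) and straight (0.06 rad), held down at least 2.5 mm below its starting height by the bridge, with the drag spring lifted on top of it, at rest (all of step 2 and z of front_edge in the frame of dock below 0.0415 m and angle between the x axis of plate and the x axis of dock, either way round below 0.06 rad and angle between plate's own z axis and vertical below 0.05 rad and value of joint bed above 0.003 m and linear speed of plate below 0.01 m/s); the robot touches nothing.
It fails at once if the plate is lifted off the bed (more than 6 mm above its starting height) or tipped (z of plate in the frame of dock above 0.036 m or angle between plate's own z axis and vertical above 0.2 rad).
It fails at once if a bystander is moved by more than 15 mm (distance of any of mandrel_red, paddle, bead_cup, release_jar, firebrick, reamer, mug from where it was at the start of the episode above 0.015 m).
It also fails if it takes over 38 s, if anything falls off the work surface, if the arm or the gripper's body presses on something with over 40 N, if the wrist force passes 120 N, or if a joint passes its speed limit or range.

## Working session

There is one attempt and no reset: what is moved stays moved. The work goes in short steps, Python scripts to look and compute and a tool call to move; the robot and the scene stay as the last step left them, time stands still between calls to the robot, and variables do not carry over. Pictures are saved under pics/ and viewed, and the job is handed in when it is done.

Besides the shell and the picture viewer there is one more tool, called after "Call:" as name([rows], argument=value, ...), one row to a line, values as JSON. drive_tool: Moves the arm, as the interface text tells. Its arguments: {"type":"object","properties":{"steps":{"type":"array"}},"required":["steps"]}

```bash
mkdir -p pics; ls
python3 - <<'E'
from bench import arm
import cv2
s=arm.read_state(); print({k:(s[k]) for k in s})
for n in("scene","top","wrist"):
    im,d=arm.get_image(n); cv2.imwrite(f"pics/{n}0.png",im); import numpy as np; np.save(f"pics/{n}0.npy",d); np.save(f"pics/{n}0_im.npy",im)
    print(n,arm.camera_params(n))
E
```

```text
pics
{'clock': 0.0, 'joints': array([-8.52368327e-01,  3.85567479e-01,  6.62727033e-03, -5.28882377e-04,
       -1.19396441e+00, -2.58544446e-01]), 'joint_vel': array([-0.00035655,  0.00059152,  0.00011654,  0.00077834,  0.00052046,
       -0.00184678]), 'joint_efforts': array([ 3.86791298e-04, -3.92290413e+01,  1.88405907e+01,  4.18603331e+00,
       -4.51683954e-03,  1.78569888e-05]), 'position': array([ 277.14159514, -559.55044137,  230.21110136]), 'ee_rot': array([-2.27825699e-01,  9.73701330e-01,  1.04620013e-03, -2.77661008e-04]), 'contact_force': array([ 0.55055106, -0.01205662,  0.31503413]), 'wrist_torque': array([ 0.01071422, -0.02244562,  0.02993776]), 'gripper_width': 85.60636251350496}
scene {'K': array([[411.47389359,   0.        , 259.80063248],
       [  0.        , 411.47389359, 193.92599539],
       [  0.        ,   0.        ,   1.        ]]), 'world_to_cam': array([[ 6.61211222e-01,  7.50123182e-01,  1.07206010e-02,
        -3.84015736e+02],
       [-5.58980067e-01,  4.83092802e-01,  6.73915892e-01,
         2.92051854e+02],
       [ 5.00340888e-01, -4.51593353e-0
[... 473 characters left out ...]
2283e+02],
       [-1.00670915e-01,  3.09657453e-03,  9.94914960e-01,
        -1.13468290e+03],
       [ 0.00000000e+00,  0.00000000e+00,  0.00000000e+00,
         1.00000000e+00]])}
wrist {'K': array([[312.20869255,   0.        , 258.11966375],
       [  0.        , 312.20869255, 196.77947983],
       [  0.        ,   0.        ,   1.        ]]), 'mount': array([[-8.62079973e-04,  9.59078080e-01,  2.83140413e-01,
         7.27233282e+01],
       [ 9.99999570e-01,  9.23821576e-04, -8.45425788e-05,
         2.08885429e-01],
       [-3.42654157e-04,  2.83140219e-01, -9.59078464e-01,
        -1.41502836e+02],
       [ 0.00000000e+00,  0.00000000e+00,  0.00000000e+00,
         1.00000000e+00]])}
```

View pics/scene0.png

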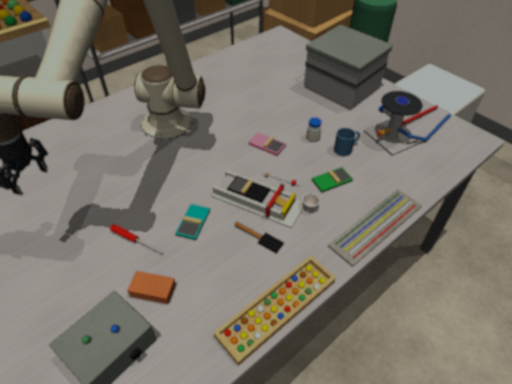

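View pics/top0.png

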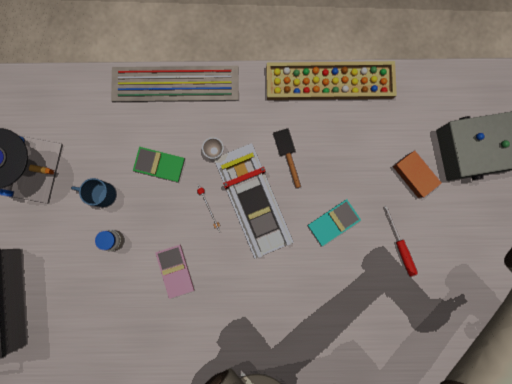

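View pics/wrist0.png

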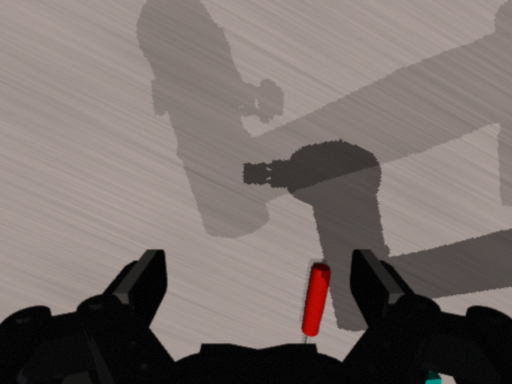

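The top view shows the dock with the red bar near (245,179), the yellow stop near (237,160), the ridge near (260,213) and the pad near (265,226). I'll measure with colour masks next.

```bash
cat > h.py <<'E'
import numpy as np, cv2
from bench import arm
def ray_plane(n,uv,z,T=None):
    p=arm.camera_params(n);K=p["K"]
    uv=np.atleast_2d(np.asarray(uv,float))
    d=np.c_[(uv[:,0]-K[0,2])/K[0,0],-(uv[:,1]-K[1,2])/K[1,1],-np.ones(len(uv))]
    if T is None: T=np.linalg.inv(p["world_to_cam"])
    D=d@T[:3,:3].T; o=T[:3,3]
    t=(z-o[2])/D[:,2]
    return o+D*t[:,None]
def wristT(s):
    from scipy.spatial.transform import Rotation as R
    M=np.eye(4);M[:3,:3]=R.from_quat(s["ee_rot"]).as_matrix();M[:3,3]=s["position"]
    return M@arm.camera_params("wrist")["mount"]
def masks(im):
    hsv=cv2.cvtColor(im,cv2.COLOR_BGR2HSV);H,S,V=cv2.split(hsv)
    return dict(red=((H<6)|(H>174))&(S>150)&(V>60),yel=(H>22)&(H<35)&(S>150)&(V>90),
       wood=(H>10)&(H<28)&(S>60)&(V>110))
E
python3 - <<'E'
from h import *
im=np.load("pics/top0_im.npy");d=np.load("pics/top0.npy")
cv2.imwrite("pics/topz.png",cv2.resize(im[130:270,190:330],None,fx=4.2,fy=4.2,interpolation=cv2.INTER_CUBIC))
m=masks(im)
for k in m:
    mm=np.zeros(im.shape[:2],np.uint8); mm[135:262,205:300]=(m[k][135:262,205:300]*255)
    n,l,st,c=cv2.connectedComponentsWithStats(mm)
    for i in range(1,n):
        if st[i,4]>15:
            cs,_=cv2.findContours((l==i).astype(np.uint8),0,2)
            print(k,st[i],c[i],cv2.minAreaRect(cs[0]))
E
```

```text
red [225 168  40  20 192] [243.8125   177.171875] ((243.92010498046875, 177.09170532226562), (4.895354270935059, 42.535194396972656), 67.61986541748047)
yel [222 153  31  16 133] [236.94736842 160.66917293] ((237.0689697265625, 160.67242431640625), (3.899601936340332, 33.42516326904297), 68.1985855102539)
wood [287 154  13  33 129] [293.23255814 169.73643411] ((293.3865051269531, 169.88108825683594), (34.11396026611328, 3.8966381549835205), 72.89727020263672)
wood [234 163  14  14 123] [240.62601626 169.27642276] ((240.6034393310547, 169.2586212158203), (10.584633827209473, 11.327415466308594), 68.19859313964844)
wood [248 207  22  12 108] [258.67592593 212.52777778] ((258.7930908203125, 212.48272705078125), (4.828078746795654, 22.2834415435791), 68.19859313964844)
wood [213 222   7   6  25] [216.12 224.72] ((216.05001831054688, 224.65000915527344), (4.427187919616699, 6.008327484130859), 71.56504821777344)
```

View pics/topz.png

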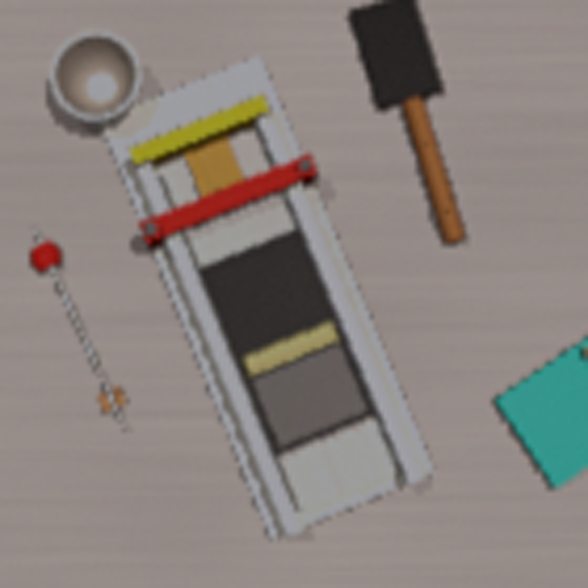

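The zoomed view shows the dock running from lower right to upper left. The red bar, yellow stop, wooden ridge and grey pad are all clear, and the plate's front edge sits short of the bar.

Run:
```python
from h import *
im=np.load("pics/top0_im.npy")
bar=ray_plane("top",[243.85,177.1],55)[0]
yel=ray_plane("top",[237.0,160.67],50)[0]
rid=ray_plane("top",[258.75,212.5],54)[0]
print(bar,yel,rid)
# zoomed: pixel = crop/4.2 + (190,130)
f=lambda x,y:[x/4.2+190-.38,y/4.2+130-.38]
for nm,p,z in [("rearL",(283,450),44),("rearR",(371,410),44),("fL",(203,268),44),("fR",(297,232),44),("barL",(146,233),55),("barR",(314,167),55)]:
    print(nm,ray_plane("top",f(*p),z)[0])
for a,b in((rid,bar),(rid,yel),(bar,yel)):
    v=(b-a)[:2];print(np.linalg.norm(v),np.degrees(np.arctan2(v[1],v[0])))
# bar direction via PCA, and yellow
m=masks(im)
for k,z,r in(("red",55,(160,195,220,270)),("yel",50,(150,172,215,260)),("wood",54,(203,222,244,275))):
    mm=m[k][r[0]:r[1],r[2]:r[3]]; y,x=np.nonzero(mm)
    P=ray_plane("top",np.c_[x+r[2],y+r[0]],z)[:,:2]
    c=P.mean(0);w,V=np.linalg.eigh(np.cov((P-c).T)); v=V[:,1]; print(k,c,np.degrees(np.arctan2(v[1],v[0]))-90)
# scene view
```

```text
[621.97719159  25.5933001   55.        ] [667.44769953  43.66812177  50.        ] [527.17426921 -12.87252685  54.        ]
rearL [463.40064509  -7.51275335  44.        ]
rearR [487.92270738 -63.54377458  44.        ]
fL [579.56699804  42.05265714  44.        ]
fR [601.98860486 -18.23401473  44.        ]
barL [601.13513391  77.56168125  55.        ]
barR [642.11785271 -29.4104285   55.        ]
102.30940296831119 22.084616322602542
151.23981023774226 21.953108864285834
48.931240230040196 21.67814159766422
red [621.79870953  25.6645474 ] 21.978099121973827
yel [667.46092058  43.78849331] 21.955270965717432
wood [527.10789205 -12.68470495] 21.697148889070533
```

Run:
```python
from h import *
im=np.load("pics/scene0_im.npy")
m=masks(im)
for k in m:
    mm=np.zeros(im.shape[:2],np.uint8); mm[170:225,205:310]=(m[k][170:225,205:310]*255)
    n,l,st,c=cv2.connectedComponentsWithStats(mm)
    for i in range(1,n):
        if st[i,4]>15: print(k,st[i],c[i])
cv2.imwrite("pics/scz.png",cv2.resize(im[165:230,205:310],None,fx=6,fy=6,interpolation=cv2.INTER_CUBIC))
```

```text
red [266 186  17  31 104] [273.22115385 199.64423077]
yel [282 194  13  21  96] [287.625      203.83333333]
wood [241 180  12  12  62] [246.30645161 185.40322581]
wood [275 192  21  21 196] [284.58163265 201.3622449 ]
wood [235 222   8   3  18] [237.72222222 223.22222222]
```

View pics/scz.png

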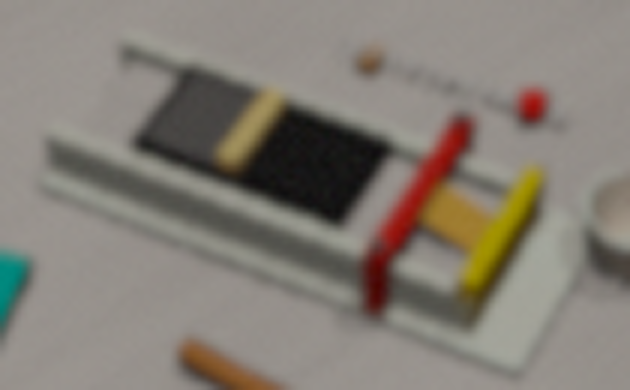

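Call:
drive_tool([
  [0,0,0,4.4,0],
  [-0.012,0.012,0,0,0],
  [-0.03,0.03,0,0,0],
  [-0.03,0.03,0,0,0],
  [-0.03,0.03,0,0,0],
  [-0.03,0.03,0,0,0],
  [-0.03,0.03,0,0,0],
  [-0.03,0.03,0,0,0],
  [-0.03,0.03,0,0,0],
  [-0.03,0.03,0,0,0],
  [-0.03,0.03,0,0,0],
  [-0.03,0.03,0,0,0],
  [-0.03,0.03,0,0,0],
  [-0.03,0.03,0,0,0],
  [-0.03,0.03,0,0,0],
  [-0.03,0.03,0,0,0],
  [-0.012,0.012,0,0,0],
  [0,0,0.04,0,0],
  [0,0,0.02,0,0],
  [0,0,0,0,0],
])

```text
clock: 2.15
position: [520.4, 17.4, 168.2]
ee_rot: [-0.191, 0.982, -0.0, -0.004]
contact_force: [-0.2, -1.1, 0.1]
gripper_width: -0.3
```

```bash
cat > look.py <<'E'
import sys
from h import *
s=arm.read_state(); T=wristT(s)
im,d=arm.get_image("wrist"); n=sys.argv[1]
cv2.imwrite(f"pics/{n}.png",im); np.save(f"pics/{n}_im.npy",im); np.save(f"pics/{n}_T.npy",T)
from scipy.spatial.transform import Rotation as R
print(s["clock"],s["position"].round(1),R.from_quat(s["ee_rot"]).as_matrix().round(4),s["contact_force"].round(2),s["gripper_width"])
m=masks(im)
for k,z in(("red",55),("yel",50),("wood",54)):
    nn,l,st,c=cv2.connectedComponentsWithStats((m[k]*255).astype(np.uint8))
    for i in range(1,nn):
        if st[i,4]>150:
            y,x=np.nonzero(l==i); P=ray_plane("wrist",np.c_[x,y],z,T)[:,:2]; q=P.mean(0); w,V=np.linalg.eigh(np.cov((P-q).T)); v=V[:,1]
            print(k,st[i],c[i].round(1),q.round(1),(np.degrees(np.arctan2(v[1],v[0]))-90).round(2))
E
python3 look.py w1
```

```text
2.15 [520.4  17.4 168.2] [[-0.9273 -0.3743 -0.0077]
 [-0.3743  0.9273 -0.0017]
 [ 0.0077  0.0013 -1.    ]] [-0.16 -1.06  0.07] -0.33829036551757546
wood [  0  41  23  61 648] [ 8.1 77.9] [ 505.6 -195.4] -244.4
wood [490 116  22  15 272] [501.5 123.1] [392.4 176.3] 13.04
wood [186 180  72  14 964] [222.3 186.4] [524.8 -13.1] 21.67
wood [  90  203   16   86 1008] [ 98.2 244.5] [616.8 -97.3] -253.38
```

View pics/w1.png

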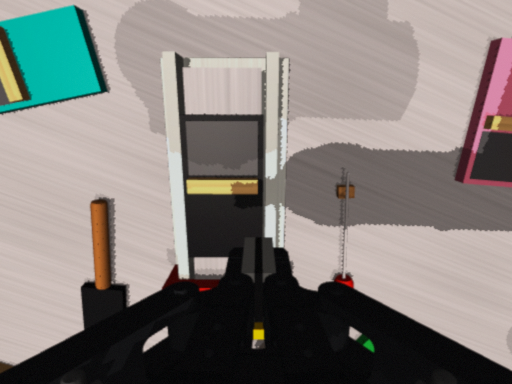

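The wrist view shows the rear pad at about x 188–260, y 118–178, and the ridge at (222,186). It puts the ridge at (524.8, −13.1), within 2 mm of the top view.

Call:
drive_tool([
  [0.01,-0.01,0,0,0],
  [0.018,-0.02,0,0,0],
  [0,0,0.02,0,0],
  [0,0,0.03,0,0],
  [0,0,0.03,0,0],
  [0,0,0.02,0,0],
  [0,0,0,0,0],
  [0,0,0,0,0],
  [0,0,0,0,0],
])

```text
clock: 3.1
position: [509.9, -20.6, 73.3]
ee_rot: [-0.19, 0.982, -0.0, 0.002]
contact_force: [1.0, -1.0, -0.4]
gripper_width: -0.1
```

```bash
python3 look.py w2
python3 - <<'E'
from h import *
im,d=arm.get_image("top"); np.save("pics/top2_im.npy",im)
cv2.imwrite("pics/topz2.png",cv2.resize(im[130:270,190:330],None,fx=4.2,fy=4.2,interpolation=cv2.INTER_CUBIC))
im,d=arm.get_image("scene")
cv2.imwrite("pics/scz2.png",cv2.resize(im[125:235,195:320],None,fx=5,fy=5,interpolation=cv2.INTER_CUBIC))
E
```

```text
3.1 [509.9 -20.6  73.3] [[-9.275e-01 -3.738e-01  4.000e-03]
 [-3.738e-01  9.275e-01  7.000e-04]
 [-4.000e-03 -8.000e-04 -1.000e+00]] [ 1.02 -1.04 -0.37] -0.09750733116324954
wood [207 257  21  19 358] [216.6 265.6] [533.7 -36.6] 86.71
wood [290 257  22  19 381] [300.9 265.6] [515.6   8.3] -32.34
wood [ 71 269  22  64 966] [ 81.8 300.4] [ 585.7 -103.3] -254.44
```

View pics/w2.png

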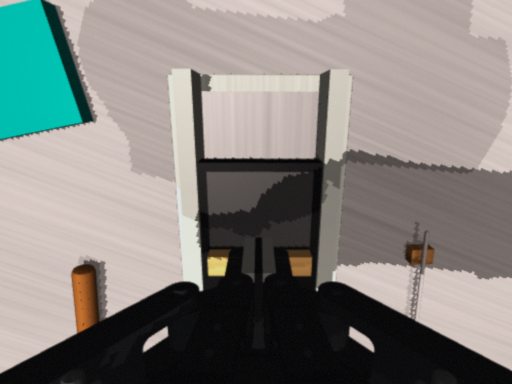

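View pics/scz2.png

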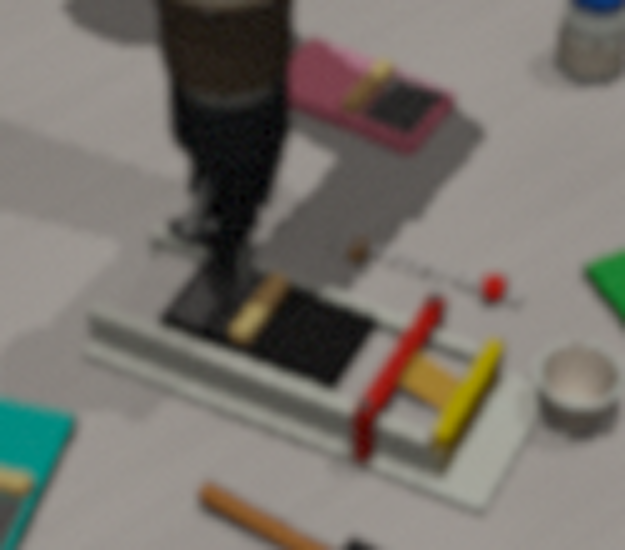

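Seen from the wrist, the fingertips are centred over the pad. The ridge shows either side of them at (217,265) and (301,265), roughly 16 mm ahead of the TCP. I'll back off 7 mm, then lower.

Call:
drive_tool([
  [0.004,0,0,0,0],
  [0.004,0,0,0,0],
  [0,0,0.01,0,0],
  [0,0,0.008,0,0],
  [0,0,0.004,0,0],
  [0,0,0,0,0],
  [0,0,0,0,0],
  [0,0,0,0,0],
])

```text
clock: 4.05
position: [501.4, -23.5, 49.4]
ee_rot: [-0.19, 0.982, -0.0, 0.0]
contact_force: [-0.2, 0.4, 0.0]
gripper_width: -0.1
```

Call:
drive_tool([
  [0,0,0.003,0,0],
  [0,0,0.003,0,0],
  [0,0,0.002,0,0],
  [0,0,0,0,0],
  [0,0,0,0,0],
  [0,0,0,0,0],
])

```text
clock: 4.65
position: [501.3, -23.5, 42.0]
ee_rot: [-0.191, 0.982, -0.0, 0.0]
contact_force: [-1.4, 0.3, 6.5]
gripper_width: -0.0
```

Call:
drive_tool([
  [0,0,0.002,0,0],
  [0,0,0.002,0,0],
  [0,0,0.002,0,0],
  [0,0,0,0,0],
  [0,0,0,0,0],
  [0,0,0,0,0],
])

```text
clock: 5.25
position: [501.4, -23.5, 36.5]
ee_rot: [-0.191, 0.982, -0.0, 0.0]
contact_force: [-1.7, 0.6, 10.0]
gripper_width: 0.3
```

Call:
drive_tool([
  [-0.003,0,0,0,0],
  [-0.003,0,0,0,0],
  [-0.003,0,0,0,0],
  [-0.003,0,0,0,0],
  [-0.003,0,0,0,0],
  [0,0,0,0,0],
  [0,0,0,0,0],
])

```text
clock: 5.95
position: [511.7, -19.4, 35.5]
ee_rot: [-0.19, 0.982, -0.0, -0.004]
contact_force: [-6.7, -2.8, 10.8]
gripper_width: -0.0
```

```bash
python3 look.py w3;python3 - <<'E'
from h import *
im,d=arm.get_image("scene")
cv2.imwrite("pics/scz3.png",cv2.resize(im[125:235,195:320],None,fx=5,fy=5,interpolation=cv2.INTER_CUBIC))
E
```

```text
5.95 [511.7 -19.4  35.5] [[-9.277e-01 -3.732e-01 -7.300e-03]
 [-3.732e-01  9.277e-01 -2.300e-03]
 [ 7.600e-03  6.000e-04 -1.000e+00]] [-6.7  -2.82 10.76] -0.042800290440556776
wood [ 33 301  26  51 939] [ 45.9 325.4] [ 572.9 -101.4] -257.05
```

View pics/scz3.png

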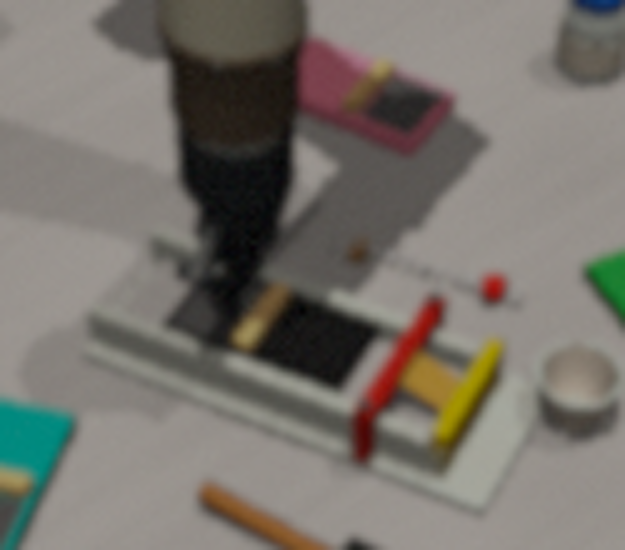

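View pics/w3.png

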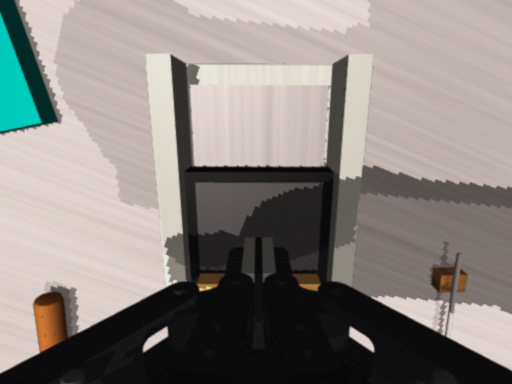

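The scene view shows the plate pressed into the bed with the fingertips now up against the ridge. I'll keep sliding.

Call:
drive_tool([
  [-0.003,0,0,0,0],
  [-0.003,0,0,0,0],
  [-0.003,0,0,0,0],
  [-0.003,0,0,0,0],
  [-0.003,0,0,0,0],
  [-0.003,0,0,0,0],
  [0,0,0,0,0],
  [0,0,0,0,0],
])

```text
clock: 6.85
position: [528.5, -12.6, 35.6]
ee_rot: [-0.19, 0.982, -0.0, -0.004]
contact_force: [-7.5, -1.5, 10.8]
gripper_width: 0.2
```

Run:
```python
from h import *
im,d=arm.get_image("scene")
cv2.imwrite("pics/scz4.png",cv2.resize(im[125:235,195:320],None,fx=5,fy=5,interpolation=cv2.INTER_CUBIC))
print(arm.read_state()["position"],arm.read_state()["contact_force"])
```

```text
[528.49045323 -12.63832429  35.61834768] [-5.93983891 -2.8182579  10.20248219]
```

View pics/scz4.png

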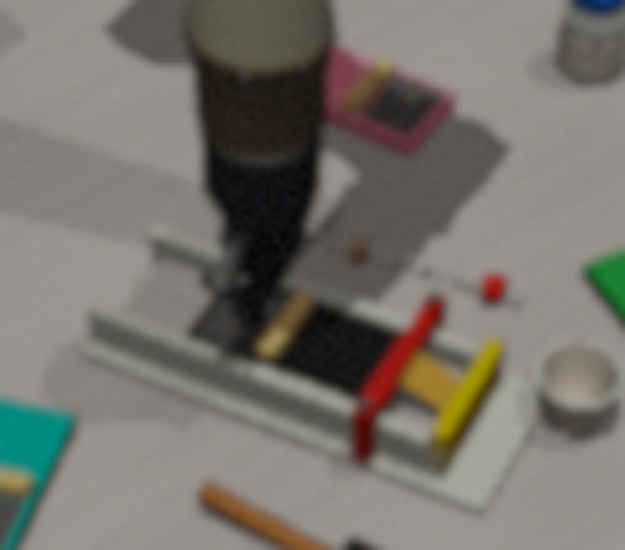

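The plate now moves with the fingers, and its front edge has almost reached the red bar.

Call:
drive_tool([
  [-0.003,0,0,0,0],
  [-0.003,0,0,0,0],
  [-0.003,0,0,0,0],
  [-0.003,0,0,0,0],
  [-0.003,0,0,0,0],
  [-0.003,0,0,0,0],
  [0,0,0,0,0],
])

```text
clock: 7.6
position: [545.3, -5.9, 35.6]
ee_rot: [-0.19, 0.982, -0.001, -0.004]
contact_force: [-7.7, -2.6, 11.1]
gripper_width: -0.0
```

Run:
```python
from h import *
im,d=arm.get_image("scene")
cv2.imwrite("pics/scz5.png",cv2.resize(im[125:235,195:320],None,fx=5,fy=5,interpolation=cv2.INTER_CUBIC))
print(arm.read_state()["position"],arm.read_state()["contact_force"])
```

```text
[545.30093975  -5.92872512  35.65125665] [-5.55930267 -2.75264725 10.62447684]
```

View pics/scz5.png

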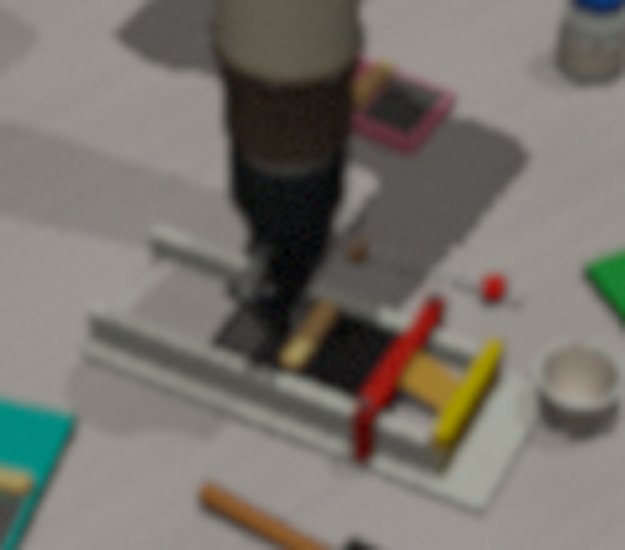

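The front edge has passed under the bar with no jump in force. I'll continue.

Call:
drive_tool([
  [-0.003,0,0,0,0],
  [-0.003,0,0,0,0],
  [-0.003,0,0,0,0],
  [-0.003,0,0,0,0],
  [-0.003,0,0,0,0],
  [-0.003,0,0,0,0],
  [-0.003,0,0,0,0],
  [-0.003,0,0,0,0],
  [0,0,0,0,0],
  [0,0,0,0,0],
])

```text
clock: 8.65
position: [567.7, 3.0, 35.8]
ee_rot: [-0.19, 0.982, -0.001, -0.003]
contact_force: [-7.3, -2.8, 10.0]
gripper_width: 0.1
```

Call:
drive_tool([
  [-0.002,0,0,0,0],
  [-0.002,0,0,0,0],
  [-0.002,0,0,0,0],
  [-0.002,0,0,0,0],
  [0,0,0,0,0],
])

```text
clock: 9.15
position: [573.7, 5.5, 35.2]
ee_rot: [-0.19, 0.982, -0.001, -0.005]
contact_force: [-7.9, -4.1, 9.0]
gripper_width: -0.2
```

Run:
```python
from h import *
im,d=arm.get_image("scene")
cv2.imwrite("pics/scz6.png",cv2.resize(im[125:235,195:320],None,fx=5,fy=5,interpolation=cv2.INTER_CUBIC))
print(arm.read_state()["position"],arm.read_state()["contact_force"])
```

```text
[573.63068906   5.52195119  35.18279928] [-8.48019948 -3.57456278  9.8014017 ]
```

View pics/scz6.png

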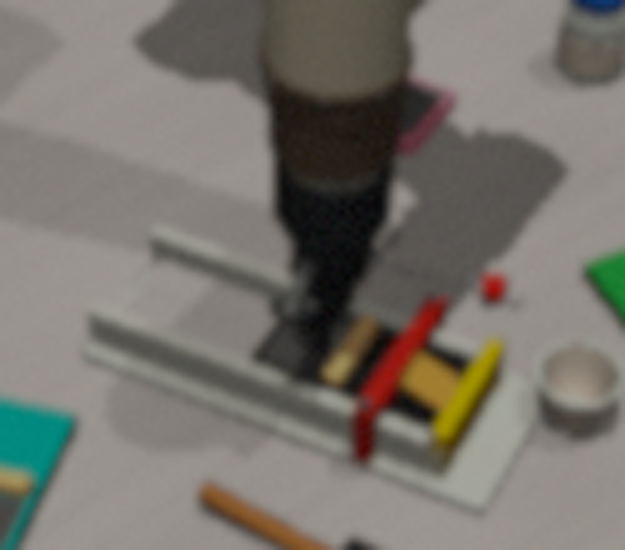

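Black plate now shows beyond the bar, under the brass leaf, and nearly touches the stop. I estimate 7 mm left.

Call:
drive_tool([
  [-0.002,0,0,0,0],
  [-0.002,0,0,0,0],
  [-0.002,0,0,0,0],
  [0,0,0,0,0],
])

```text
clock: 9.6
position: [579.2, 7.8, 35.1]
ee_rot: [-0.19, 0.982, -0.001, -0.005]
contact_force: [-8.6, -3.5, 8.6]
gripper_width: 0.0
```

Call:
drive_tool([
  [-0.002,0,0,0,0],
  [-0.002,0,0,0,0],
  [0,0,0,0,0],
])

```text
clock: 9.9
position: [581.1, 8.6, 34.8]
ee_rot: [-0.19, 0.982, -0.001, -0.007]
contact_force: [-11.0, -5.2, 11.2]
gripper_width: -0.1
```

Run:
```python
from h import *
im,d=arm.get_image("scene")
cv2.imwrite("pics/scz7.png",cv2.resize(im[125:235,195:320],None,fx=5,fy=5,interpolation=cv2.INTER_CUBIC))
print(arm.read_state()["position"],arm.read_state()["contact_force"])
```

```text
[581.08675636   8.57196635  34.78465891] [-11.05716175  -3.73924103  10.79723804]
```

View pics/scz7.png

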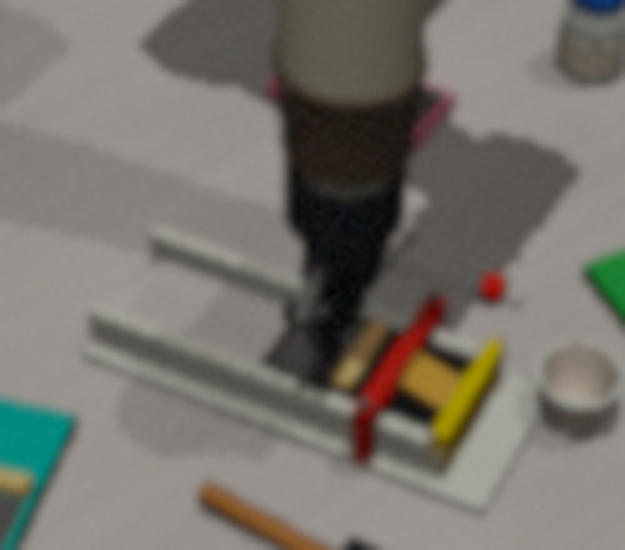

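The last 4 mm commanded gave only 2 mm of travel, and the force is rising. I'll push a little more to confirm the plate is at the stop.

Call:
drive_tool([
  [-0.002,0,0,0,0],
  [-0.002,0,0,0,0],
  [0,0,0,0,0],
  [0,0,0,0,0],
])

```text
clock: 10.35
position: [581.1, 8.6, 34.2]
ee_rot: [-0.189, 0.982, -0.001, -0.012]
contact_force: [-16.0, -7.2, 14.7]
gripper_width: 0.1
```

Call:
drive_tool([
  [-0.002,0,0,0,0],
  [-0.002,0,0,0,0],
  [0,0,0,0,0],
  [0,0,0,0,0],
])

```text
clock: 10.75
position: [581.2, 8.7, 34.2]
ee_rot: [-0.189, 0.982, -0.001, -0.016]
contact_force: [-23.0, -9.4, 20.5]
gripper_width: -0.1
```

The plate is firmly against the stop: 25 N and no further movement. Next I'll ease the forward push, then lift.

Call:
drive_tool([
  [0.003,0,0,0,0],
  [0.003,0,0,0,0],
  [0.002,0,0,0,0],
  [0,0,0,0,0],
  [0,0,0,0,0],
])

```text
clock: 11.25
position: [581.1, 8.6, 34.5]
ee_rot: [-0.19, 0.982, -0.001, -0.007]
contact_force: [-9.4, -4.3, 9.3]
gripper_width: 0.1
```

Call:
drive_tool([
  [0.002,0,0,0,0],
  [0.001,0,0,0,0],
  [0,0,-0.003,0,0],
  [0,0,-0.003,0,0],
  [0,0,-0.003,0,0],
  [0.001,0,-0.003,0,0],
  [0.001,0,-0.004,0,0],
  [0,0,0,0,0],
  [0,0,0,0,0],
])

```text
clock: 12.15
position: [584.7, 10.0, 52.5]
ee_rot: [-0.191, 0.982, 0.0, 0.002]
contact_force: [-0.0, -0.8, -0.2]
gripper_width: 0.0
```

Call:
drive_tool([
  [0.002,0,-0.01,0,0],
  [0.01,0,-0.03,0,0],
  [0.02,0,-0.04,0,0],
  [0.02,0,-0.04,0,0],
  [0.04,0,-0.02,0,0],
  [0.04,0,0,0,0],
  [0.02,0,0,0,0],
  [0,0,0,0,0],
  [0,0,0,0,0],
])

```text
clock: 13.05
position: [442.5, -47.4, 192.5]
ee_rot: [-0.19, 0.982, -0.0, 0.002]
contact_force: [0.7, 0.2, 0.7]
gripper_width: 0.0
```

```bash
python3 - <<'E'
from h import *
s=arm.read_state();print(s["position"],s["contact_force"],s["clock"])
im,d=arm.get_image("scene")
cv2.imwrite("pics/scz8.png",cv2.resize(im[125:235,195:320],None,fx=5,fy=5,interpolation=cv2.INTER_CUBIC))
im,d=arm.get_image("top")
cv2.imwrite("pics/topz8.png",cv2.resize(im[130:270,190:330],None,fx=4.2,fy=4.2,interpolation=cv2.INTER_CUBIC))
m=masks(im)["wood"]; mm=np.zeros(m.shape,np.uint8); mm[180:222,225:275]=m[180:222,225:275]
n,l,st,c=cv2.connectedComponentsWithStats(mm); b=np.array([621.9,25.65])
for i in range(1,n):
    if st[i,4]>15:
        q=ray_plane("top",c[i],49)[0][:2]; print(st[i],c[i],q,"dock x",7+(q-b)@[.9272,.3746],"dock y",(q-b)@[-.3746,.9272])
E
python3 look.py w8
```

```text
[442.45410106 -47.44835274 192.52932866] [0.70128894 0.23173366 0.72417809] 13.05
[238 181  21  12 103] [247.88349515 186.41747573] [597.57154064  15.18445248] dock x -19.47774161441681 dock y -0.5902147821091123
13.15 [442.9 -47.2 191.8] [[-9.274e-01 -3.741e-01  1.500e-03]
 [-3.741e-01  9.274e-01  1.000e-04]
 [-1.500e-03 -5.000e-04 -1.000e+00]] [ 0.59  0.27 -0.59] -0.3350426789931778
wood [ 57 139  31  58 716] [ 71.9 167.2] [ 489.4 -210.4] -237.2
wood [487 209  25  11 226] [499.5 214.3] [382.7 175.5] 15.68
wood [141 276  10  23 190] [144.9 286.3] [ 583.5 -114.9] -257.19
```

View pics/topz8.png

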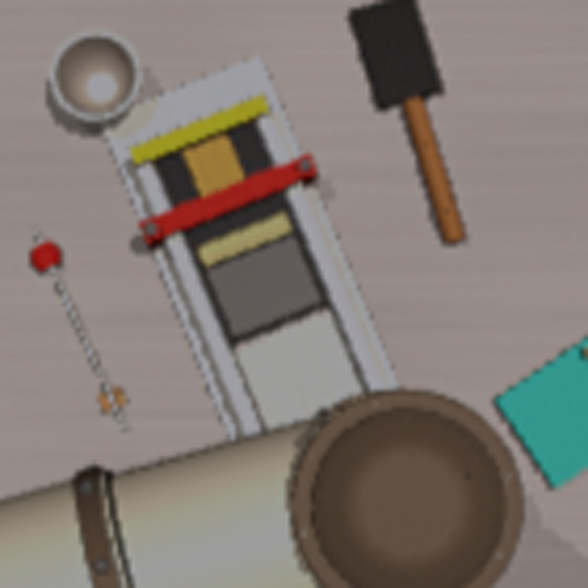

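View pics/scz8.png

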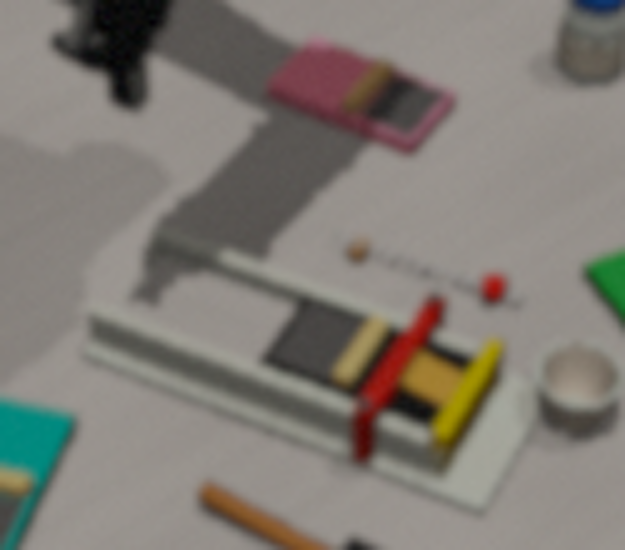

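View pics/w8.png

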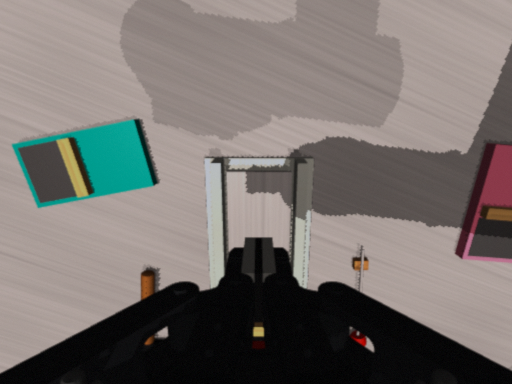

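The ridge centre measures dock x ≈ −19.5, against −21 for fully home, which is within calibration. The plate is straight, under the bar and leaf, and touching the stop. The bystanders look unmoved and the arm is clear.

Run:
```python
from bench import arm
print(arm.job_done())
```

```text
the job is handed in; nothing more can be done
None
```

The plate is home in its dock and the job is handed in. No verdict was reported.

**What I did:** I pressed the rear pad about 8 mm down with the closed fingertips, at roughly 10 N. I then slid the plate about 75 mm forward under the bridge and the brass leaf until it stopped. Near the stop, pushing 8 mm further raised the force to about 25 N with no movement. I eased the push, lifted off and moved the arm clear, at about 13 s on the clock.

**Last checks:**
- **Position:** The ridge centre measured dock x ≈ −19.5 mm, against −21 mm for fully home. The 1.5 mm gap is within the 2 mm calibration.
- **Seating:** By eye, the plate is straight, with its front under the bridge and leaf and no gap at the stop.
- **Bystanders:** The mandrel, paddle and bead cup show no change beside the dock. The other bystanders and the plate look-alikes were not measured again.
- **Not measured:** I didn't measure the bed depth or the leaf lift directly, and judged both from the pictures. The wrist camera could not check the final position because the fingers hid the plate.
- **Disagreement:** Early on, the wrist and top views differed by about 2 mm on the ridge position, also within calibration.

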